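# Test the caddy lids and lock down the worn one

### The job

One of these two scrap caddies has a worn lid hinge. Lift a lid by its fin to about half-way and let go to see whether it holds its angle, trying the other if it sinks; leave the lid that holds standing half-open on its own, and only then push the blue lock button on the other, shut lid fully in with a firm but careful press (the button cracks above 20 N). Leave the sound lid's button and the things around alone.

Things in the scene. Friction and masses are not known exactly. Their poses are not given: they have to be found in the camera images.
- caddy_a: One of two lookalike scrap caddies (either may be the worn one): grey bin 150 mm (x) by 130 mm (y), flat green lid whose top is 119 mm above the ledge. Origin: on the ledge under the centre of its fixed black tray; x runs from the fin (front) to the hinge (back), z up. The bin stands on soft rubber feet that give several mm under a 10 to 20 N push and spring back.
- lid_a (a joint): Opening angle of this lid, rad: 0 shut, growing as the front edge rises, stop at 1.7; half-way is about 0.8. Lid about 0.25 kg, 160 mm from hinge to front edge, 140 mm wide, 8 mm thick. A sound friction hinge (about 0.55 N m) keeps it at any angle; on a worn one it sinks shut within about a second.
- lid_a_hinge (a point): Middle of this lid's hinge line (the line runs along the caddy's y), level with the lid's underside, 78 mm behind the caddy's centre, 111 mm above the ledge.
- fin_a (a point): Grasp point on the black upright fin near the lid's front edge: 14 mm thick along the caddy's y, 28 mm long along x, rising 48 mm above the lid's top face; this point is on its mid-plane 30 mm above that face, 132 mm from the hinge line along the lid. It moves and turns with the lid (z is the lid's upward normal).
- lock_a_top (a point): Centre of the top of the round blue lock button (30 mm diameter) on the lid, 60 mm from the hinge line, 72 mm behind the fin. Out, its top stands 16 mm above the lid's top face; fully in, 8 mm (8 mm travel). It takes about 9 N to slide it in, it stays where it is left, and it cracks above 20 N. z is its outward direction.
- lock_a_seat (a point): Point on the lid's top face on the button's axis (moves with the lid; z is the lid's upward normal). The button's top is 16 mm above it when out, 8 mm when fully in.
- caddy_b: One of two lookalike scrap caddies (either may be the worn one): grey bin 150 mm (x) by 130 mm (y), flat green lid whose top is 119 mm above the ledge. Origin: on the ledge under the centre of its fixed black tray; x runs from the fin (front) to the hinge (back), z up. The bin stands on soft rubber feet that give several mm under a 10 to 20 N push and spring back.
- lid_b (a joint): Opening angle of this lid, rad: 0 shut, growing as the front edge rises, stop at 1.7; half-way is about 0.8. Lid about 0.25 kg, 160 mm from hinge to front edge, 140 mm wide, 8 mm thick. A sound friction hinge (about 0.55 N m) keeps it at any angle; on a worn one it sinks shut within about a second.
- lid_b_hinge (a point): Middle of this lid's hinge line (the line runs along the caddy's y), level with the lid's underside, 78 mm behind the caddy's centre, 111 mm above the ledge.
- fin_b (a point): Grasp point on the black upright fin near the lid's front edge: 14 mm thick along the caddy's y, 28 mm long along x, rising 48 mm above the lid's top face; this point is on its mid-plane 30 mm above that face, 132 mm from the hinge line along the lid. It moves and turns with the lid (z is the lid's upward normal).
- lock_b_top (a point): Centre of the top of the round blue lock button (30 mm diameter) on the lid, 60 mm from the hinge line, 72 mm behind the fin. Out, its top stands 16 mm above the lid's top face; fully in, 8 mm (8 mm travel). It takes about 9 N to slide it in, it stays where it is left, and it cracks above 20 N. z is its outward direction.
- lock_b_seat (a point): Point on the lid's top face on the button's axis (moves with the lid; z is the lid's upward normal). The button's top is 16 mm above it when out, 8 mm when fully in.
- grinder: Stainless pepper grinder, 54 mm diameter, 160 mm tall; bystander, origin under its centre.
- timer: Blue plastic push-button timer, 60 x 75 x 32 mm; bystander, origin under its centre.
- ramekin: White ceramic ramekin, 84 mm across, 45 mm tall; bystander, origin under its centre.
- brush: Grey silicone brush, 195 mm long, lying flat, 16 mm high; bystander.
- sauce: Red plastic sauce bottle, 60 mm diameter, 170 mm tall; bystander, origin under its centre.
- mug: Blue ceramic mug, 80 mm across, 90 mm tall; bystander, origin under its centre.

How it is judged:
By the outcome, as a careful person would: the job done as asked, in the order asked, and still so for the second after the job is handed in, with the robot touching nothing.
It also fails if it takes over 72 s, if anything falls off the work surface, if the arm or the gripper's body presses on something with over 40 N, if the wrist force passes 120 N, or if a joint passes its speed limit or range.

### The arm

A 6-joint arm with a two-finger parallel gripper is mounted at the origin on the work surface. World frame = base frame: x ahead of the robot, y to its left, z up, the work surface at z = 0. Lengths are in mm, angles in rad, forces in N, time in s.
With the tool pointing down it reaches from about 350 to 775 mm from the base axis. Payload 7.3 kg.
Tool frame: the origin (TCP) lies midway between the tips of the shut fingers; the grasp point (between the pads) lies 19 mm behind it (bot.grip_depth is the distance from the TCP to the grasp point, in mm); z points along the fingers, x is the direction in which the jaws open and shut, and the axes are right-handed (so a half turn about z gives the same grasp; the last joint's range is limited). The gripper opens to 92 mm and grips with 3 to 60 N. Pads are 19 mm wide; open, the fingers measure 130 mm over their backs; the gripper's body (75 mm by 190 mm) begins 47 mm behind the grasp point.
Start: joints at [0.972, 0.342, 1.524, -0, 1.275, -0.146], TCP at [229.669, 472.12, 226.741] pointing down, gripper open.
Joint ranges: [-2.53, 2.53], [-0.77, 2.02], [0.04, 2.7], [-1, 4.14], [0.28, 2.66], [-3.11, 3.11]. Speed limits (rad/s): [2.57, 2.57, 3.14, 3.14, 3.14, 3.14].

### API

Orientations are given as [roll, pitch, yaw] about the fixed x, y, z axes, in that order (R = Rz(yaw) Ry(pitch) Rx(roll)).
In Python, from plant import bot gives the robot as it stands. The module is installed in compiled form; this text tells all that it offers.
- The arm moves only by the shell command python3 -m inch 'ROWS'. ROWS is JSON, a list that holds one entry, the list of rows, each a list of 7 numbers: the shift along the tool's x, y, z each as a share of 0.2 m, from -1 to 1, then the turn, a rotation vector about the tool's x, y, z each as a share of 45 degrees, from -1 to 1, then the closure, from -1 (fully open) to 1 (shut), so that 0 is half open. A call has exactly 10 rows; each row is the pose to reach, as a shift and turn from the pose commanded when the call began, along the tool's axes at that moment; what a row does not reach only later rows make up. A row lasts 1/8 s, in which the tool goes at most 62.5 mm and 10.7 degrees, less where a joint would pass 70% of its speed; a pose out of reach is approached as far as the arm can. A call with a number of a shift or a turn outside -1 to 1 is refused whole. A call with a gripper value outside its range is refused whole. The fingers move at their own pace and stop on an object; the grip force is fixed at half the most. Time passes only in rows, so rows that repeat a pose let the fingers close, or fill a call up. It gives the time, the measured TCP pose, the force and the opening at its end, in the units of the state.
- bot.get_obs(): the state, without advancing time (a new reading comes with each control period).
- bot.capture(name): name is "scene" or "top"; returns the picture (384x512x3 uint8, red, green, blue); there is no depth.
- bot.camera_params(name): a dict with "fx", "fy", "cx", "cy" (pixels), "k1" (the pictures are not rectified: a ray, as slopes to the right and down, at radius r is drawn at 1 + k1 r^2 times it, then the intrinsics apply), "R" (3x3) and "t" (3): a world point X has camera coordinates R X + t. Camera axes: x right, y down, z forward; pixel columns grow to the right and rows downward; lengths in mm; the calibration is good to about 2 mm. A picture is of the moment at which its call begins. camera_params takes no time and is no camera call.
- bot.close_job(): hands the job in, once; it reports no verdict.
The state is a dict: "time": time; "joint_positions": joint angles; "dq": joint speeds; "tau": joint torques, N m; "tool_pos": TCP position; "tcp_rot": TCP orientation; "contact_force": force on the tool from outside, world axes, zero at the start; "moment": the same for the moment, N m; "grip_width": finger opening in mm.
Only numpy, scipy, OpenCV 4.12 (cv2) and the standard library are available. Lean on these libraries where they do the work, as an engineer would, in place of code of your own. Each camera call takes 0.05 s, during which the arm holds its last target.

## Working session

There is one attempt and no reset: what is moved stays moved. The work goes in short steps, Python scripts to look and compute and a shell command to move; the robot and the scene stay as the last step left them, time stands still between calls to the robot, and variables do not carry over. Pictures are saved under pics/ and viewed, and the job is handed in when it is done.

```bash
mkdir -p pics; python3 - <<'E'
from plant import bot
import cv2
for n in("scene","top"):
    im=bot.capture(n); cv2.imwrite(f"pics/{n}0.png",im[:,:,::-1])
    p=bot.camera_params(n); print(n,p)
print(bot.get_obs())
E
```

```text
scene {'fx': 472.2074308857774, 'fy': 472.2074308857774, 'cx': 257.6165288365123, 'cy': 193.21104203938967, 'k1': 0.0024514263101805735, 'R': array([[-0.27881745,  0.96024588, -0.01373574],
       [ 0.77481442,  0.21647911, -0.5939692 ],
       [-0.56738298, -0.17625163, -0.80437051]]), 't': array([ 162.59381618, -390.18566861, 1720.99504617])}
top {'fx': 462.8813052124111, 'fy': 462.8813052124111, 'cx': 252.47440162813996, 'cy': 183.74387113301486, 'k1': -0.051773804583276704, 'R': array([[-0.01885164, -0.99972506, -0.01394325],
       [-0.98633154,  0.02087866, -0.16344469],
       [ 0.16369087,  0.01067146, -0.98645396]]), 't': array([  11.52331277,  592.16972612, 1524.57437269])}
{'time': 0.1, 'joint_positions': array([ 9.71987917e-01,  3.42634569e-01,  1.52489692e+00,  5.55589343e-06,
        1.27539115e+00, -1.46032200e-01]), 'dq': array([ 7.11723253e-05, -3.23785463e-03, -1.03293278e-03, -8.15423812e-04,
       -2.50548456e-04, -4.13293220e-05]), 'tau': array([ 1.78096474e-03, -4.32000124e+01, -2.44693816e+01,  7.18659908e-02,
        5.24919725e-02, -2.35393895e-05]), 'tool_pos': array([229.46327033, 471.81068178, 226.132623  ]), 'tcp_rot': array([-3.14139387e+00,  1.31505229e-03,  1.11801863e+00]), 'contact_force': array([0.51863408, 0.26381066, 0.49159792]), 'moment': array([ 0.01129267, -0.00763359,  0.0263644 ]), 'grip_width': 91.85081681879021}
```

View pics/scene0.png

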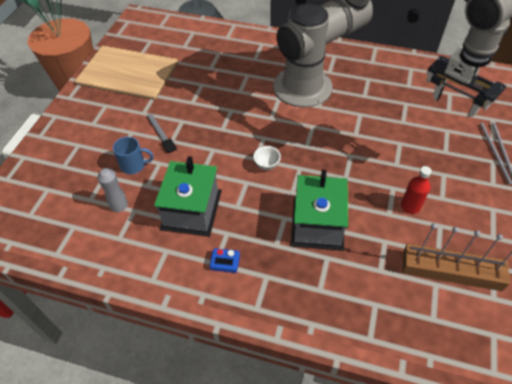

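View pics/top0.png

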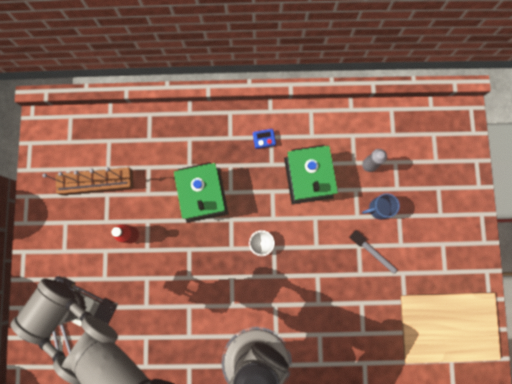

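Both pictures show two green-lidded caddies with their fins (black, near edge) facing the robot. In the top view the lids are at about (201,192) and (312,174). The buttons are at (198,184) and (312,166). Next I'll measure them.

```bash
cat > h.py <<'E'
import numpy as np, cv2
from plant import bot
def ray(n,uv):
    p=bot.camera_params(n); K=np.array([[p['fx'],0,p['cx']],[0,p['fy'],p['cy']],[0,0,1.]])
    x=cv2.undistortPoints(np.array(uv,float).reshape(-1,1,2),K,np.array([p['k1'],0,0,0.]))[:,0]
    d=np.c_[x,np.ones(len(x))]@p['R']; return -p['R'].T@p['t'],d/np.linalg.norm(d,axis=1)[:,None]
def onz(n,uv,z):
    c,d=ray(n,uv); return c+d*((z-c[2])/d[:,2])[:,None]
def tri(u1,u2):
    c1,d1=ray("scene",[u1]);c2,d2=ray("top",[u2]);A=np.c_[d1[0],-d2[0]]
    s=np.linalg.lstsq(A,c2-c1,rcond=None)[0];a=c1+s[0]*d1[0];b=c2+s[1]*d2[0]
    return (a+b)/2,np.linalg.norm(a-b)
def blobs(im,lo,hi,amin):
    h=cv2.cvtColor(im,cv2.COLOR_RGB2HSV); m=cv2.inRange(h,lo,hi)
    n,l,s,c=cv2.connectedComponentsWithStats(m)
    return [(c[i],s[i],(l==i).astype('uint8')) for i in range(1,n) if s[i][4]>=amin]
E
python3 - <<'E'
from h import *
np.set_printoptions(precision=1,suppress=True)
for n in("scene","top"):
    im=cv2.imread(f"pics/{n}0.png")[:,:,::-1].copy()
    for c,s,m in blobs(im,(50,120,60),(75,255,255),500):
        k=cv2.morphologyEx(m,cv2.MORPH_CLOSE,np.ones((9,9)))
        cnt=max(cv2.findContours(k,0,1)[0],key=cv2.contourArea)
        q=cv2.approxPolyDP(cv2.convexHull(cnt),5,True)[:,0]
        print(n,"lid",c,s[4]); P=onz(n,q,119)
        print(q.tolist(),P[:,:2].tolist() and P[:,:2]); 
        # min area rect in world from contour
        W=onz(n,cnt[:,0],119)[:,:2].astype('float32'); print("rect",cv2.minAreaRect(W))
    for c,s,m in blobs(im,(105,150,60),(130,255,255),15): print(n,"blue",c,s[4],onz(n,[c],135)[0])
    cv2.imwrite(f"pics/z_{n}.png",cv2.resize(im[130:260,140:360] if n=="scene" else im[120:250,150:410],None,fx=3,fy=3,interpolation=2)[:,:,::-1])
E
```

```text
scene lid [186.  187.4] 1991
[[171, 162], [215, 167], [203, 212], [155, 205]] [[ 553.4 -266.4]
 [ 537.  -138.1]
 [ 692.  -117.6]
 [ 705.5 -249.9]]
rect ((622.8895874023438, -193.40365600585938), (158.53546142578125, 139.3594207763672), 7.191423416137695)
scene lid [320.9 201.5] 2178
[[299, 176], [346, 180], [346, 226], [294, 222]] [[504.8  99.6]
 [483.7 228.3]
 [633.2 254.2]
 [657.5 122. ]]
rect ((570.2045288085938, 173.83883666992188), (158.80918884277344, 136.8683624267578), 9.859345436096191)
scene blue [183.3 187.5] 64 [ 640.7 -191.6  135. ]
scene blue [321.6 202.3] 71 [588.  179.3 135. ]
scene blue [224.5 261.5] 382 [824.5 -11.8 135. ]
top lid [311.1 171.7] 1630
[[327, 147], [336, 191], [296, 198], [289, 153]] [[ 697.8 -248.3]
 [ 551.1 -270.7]
 [ 531.  -140.6]
 [ 680.3 -122.8]]
rect ((616.1849365234375, -195.11456298828125), (157.44529724121094, 136.11993408203125), 7.1069512367248535)
top lid [198.8 190.1] 1660
[[213, 164], [223, 209], [184, 217], [175, 172]] [[648.9 126.9]
 [500.2  95.4]
 [476.8 221.3]
 [624.9 251.6]]
rect ((562.8031616210938, 172.67886352539062), (158.6697235107422, 135.59149169921875), 11.24378490447998)
top blue [272.  136.7] 40 [732.3 -67.9 135. ]
top blue [255.7 139.4] 46 [724.4 -14.6 135. ]
top blue [264.5 141.3] 25 [717.3 -43.2 135. ]
top blue [311.7 165.4] 34 [ 633.9 -193.5  135. ]
top blue [197.  183.9] 36 [581.2 177.2 135. ]
```

View pics/z_top.png

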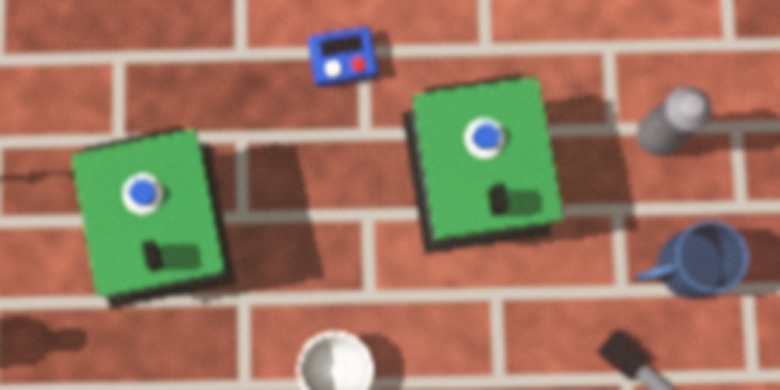

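View pics/z_scene.png

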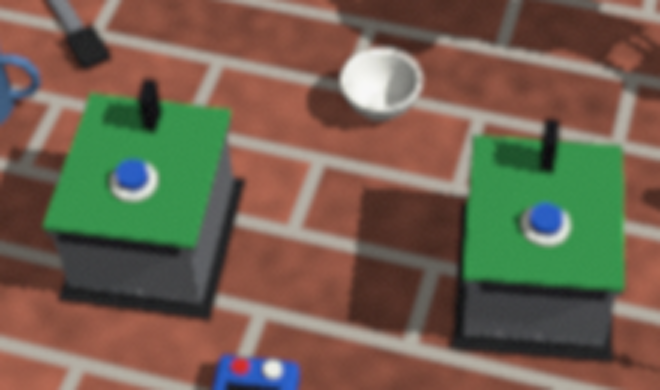

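```bash
python3 - <<'E'
from h import *
np.set_printoptions(precision=1,suppress=True)
for a,b in(((183.3,187.5),(311.7,165.4)),((321.6,202.3),(197,183.9))): print(tri(a,b))
# lid corners
A=[[171,162],[215,167],[203,212],[155,205]];B=[[336,191],[296,198],[289,153],[327,147]]
A2=[[299,176],[346,180],[346,226],[294,222]];B2=[[223,209],[184,217],[175,172],[213,164]]
for p,q in((A,B),(A2,B2)):
    for u,v in zip(p,q): print(tri(u,v))
# tray/ grey top fin tips
for n in("scene","top"): print(ray(n,[[250,190]])[0])
E
```

```text
(array([ 635.5, -194.6,  127.5]), np.float64(0.24615938954512023))
(array([582.5, 178.6, 127.3]), np.float64(0.6563246439676159))
(array([ 551.1, -269.7,  115.5]), np.float64(3.3128091866573257))
(array([ 531.9, -140.9,  112.1]), np.float64(0.6520952760709806))
(array([ 683.4, -123.2,  104.6]), np.float64(1.3535281986614582))
(array([ 700.5, -251.4,  111.3]), np.float64(4.068379727115386))
(array([500.6,  97.3, 113.1]), np.float64(3.0494195421468553))
(array([477.2, 225.5, 110. ]), np.float64(5.5665595056800585))
(array([626.8, 253.9, 109.2]), np.float64(1.061383313164454))
(array([651.4, 124.4, 110.8]), np.float64(6.718511352432008))
[1324.1  231.7 1154.8]
[ 334.7  -17.1 1600.9]
```

```bash
python3 - <<'E'
from h import *
np.set_printoptions(precision=1,suppress=True)
im={n:cv2.imread(f"pics/{n}0.png")[:,:,::-1].copy() for n in("scene","top")}
print(tri((220,251.7),(269,141.3)),tri((230.3,253.7),(260.3,142.7)))
for n in im:
    # white ring blobs on lids: low sat, bright
    for c,s,m in blobs(im[n],(0,0,175),(180,60,255),12):
        if s[4]<500: print(n,c,s)
for n,(y,x) in {"scene":(40,410),"top":(270,40)}.items():
    cv2.imwrite(f"pics/g_{n}.png",cv2.resize(im[n][y:y+100,x:x+102],None,fx=5,fy=5,interpolation=2)[:,:,::-1])
p=np.array([[229.5,471.8,226.1]])
for n in im:
    q=bot.camera_params(n);X=q['R']@p[0]+q['t'];print(n,X[0]/X[2]*q['fx']+q['cx'],X[1]/X[2]*q['fy']+q['cy'])
E
```

```text
(array([745.5, -60.1,  25. ]), np.float64(1.431094414173307)) (array([742.2, -30.6,  22.4]), np.float64(0.8085300355677707))
scene [336.   15.6] [329  10  15  12  89]
scene [229.9  32.4] [227  25   8  14  31]
scene [374.9  51. ] [373  48   5   9  14]
scene [495.7  66.1] [491  64  13   5  26]
scene [409.8  76.8] [408  69   5  18  32]
scene [365.6  90.2] [364  83   4  14  18]
scene [449.3 103.3] [445  92   9  21  55]
scene [193.5 100.6] [191  97   5   7  14]
scene [276.2 104.5] [274  99   5  11  22]
scene [145.5 109.2] [140 101  11  14  26]
scene [404.3 113.3] [402 104   6  19  39]
scene [114.3 124.8] [ 81 106  76  33 172]
scene [323.  107.6] [316 106  17   4  23]
scene [356.4 125.2] [345 114  19  22  70]
scene [ 53.6 117.7] [ 51 116   6   6  12]
scene [177.4 128.8] [173 121  11  18  41]
scene [222.6 126.6] [213 120  16  11  37]
scene [422.7 125.7] [416 124  15   4  23]
scene [448.2 139.2] [442 130  20  24  85]
scene [473.5 135.2] [468 134  12   3  12]
scene [388.3 141.2] [381 140  15   3  19]
scene [210.  151.2] [179 143  64  20 116]
scene [400.2 157.1] [391 143  27  27  93]
scene [26
[... 1530 characters left out ...]
9 302  16   6  57]
top [286.7 304.6] [272 303  32   6 130]
top [ 74.9 310.6] [ 71 306  10  10  40]
top [509. 310.] [507 306   5   9  21]
top [285.4 330.7] [274 316  32  22 173]
top [ 84.4 327. ] [ 72 319  24  17 124]
top [ 16.  333.6] [  8 325  16  15 122]
top [ 72.2 350.5] [ 60 327  22  42 348]
top [504.7 329.2] [500 327  12   6  29]
top [233.8 353.2] [225 333  29  47 421]
top [ 53.1 338.5] [ 51 334   5  12  24]
top [ 47.8 350.9] [ 44 346   9  11  43]
top [504.6 358.6] [501 357   8   4  29]
top [ 88.1 373.2] [ 75 358  32  26 467]
top [451.8 372.5] [450 362   5  22  80]
top [ 46.  368.6] [ 16 365  51  14 219]
scene 452.99649382285185 106.11541680593085
top 91.43798178165642 300.3828385788305
```

View pics/g_scene.png

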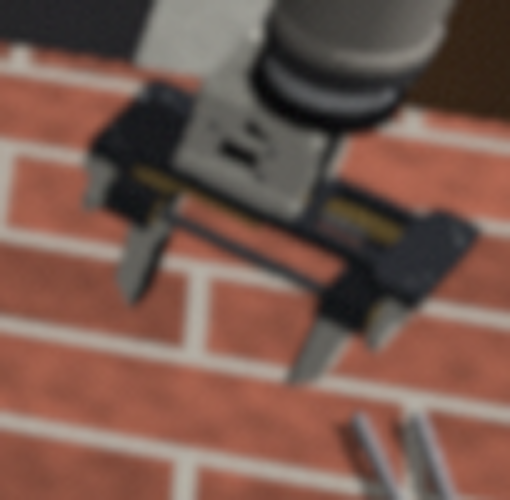

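```bash
cat >> h.py <<'E'
from scipy.spatial.transform import Rotation as Ro
def plan(pos,rpy,P0=None,r0=None):
    o=bot.get_obs(); P0=o['tool_pos'] if P0 is None else P0; r0=o['tcp_rot'] if r0 is None else r0
    A=Ro.from_euler('xyz',r0);B=Ro.from_euler('xyz',rpy)
    s=A.inv().apply(np.array(pos)-P0)/200; t=(A.inv()*B).as_rotvec()/np.radians(45)
    print("shift",s.round(4),"turn",t.round(4))
def ob():
    o=bot.get_obs(); print(o['time'].__round__(2) ,o['tool_pos'].round(1),o['tcp_rot'].round(3),o['contact_force'].round(1),o['grip_width'].__round__(1),o['joint_positions'].round(2))
E
python3 - <<'E'
from h import *
print("sauce",onz("top",[[115.8,231.3]],170),onz("scene",[[425,172]],170),"ramekin",onz("top",[[262,243]],45))
plan([371,318,226.7],[np.pi,0,1.756],[229.67,472.12,226.74],[np.pi,0,1.118])
E
```

```text
sauce [[431.29533681 426.14427643 170.        ]] [[441.99798863 425.83809126 170.        ]] ramekin [[391.74858325 -28.29875977  45.        ]]
shift [-3.838e-01  9.726e-01  2.000e-04] turn [-0.      0.     -0.8123]
```

```bash
python3 -m inch '[[[-0.03,0.08,0,0,0,-0.07,-1],[-0.08,0.2,0,0,0,-0.17,-1],[-0.13,0.33,0,0,0,-0.28,-1],[-0.18,0.46,0,0,0,-0.4,-1],[-0.23,0.58,0,0,0,-0.5,-1],[-0.28,0.7,0,0,0,-0.6,-1],[-0.32,0.81,0,0,0,-0.7,-1],[-0.36,0.9,0,0,0,-0.77,-1],[-0.384,0.97,0,0,0,-0.812,-1],[-0.384,0.973,0,0,0,-0.812,-1]]]'
python3 - <<'E'
from h import *
ob(); plan([514,163.4,226.7],[np.pi,0,1.756])
E
```

```text
time: 1.35
tool_pos: [371.4, 317.3, 226.4]
tcp_rot: [-3.141, 0.0, 1.754]
contact_force: [0.0, 0.4, 0.5]
grip_width: 91.4
1.35 [371.4 317.3 226.4] [-3.141  0.     1.754] [0.  0.4 0.5] 91.4 [ 0.55  0.28  1.62 -0.    1.25 -1.2 ]
shift [-0.8865  0.561  -0.0014] turn [-0.0007  0.0003 -0.0028]
```

```bash
python3 -m inch '[[[-0.07,0.04,0,0,0,0,-1],[-0.18,0.11,0,0,0,0,-1],[-0.3,0.19,0,0,0,0,-1],[-0.42,0.27,0,0,0,0,-1],[-0.54,0.34,0,0,0,0,-1],[-0.66,0.42,0,0,0,0,-1],[-0.77,0.49,0,0,0,0,-1],[-0.85,0.54,0,0,0,0,-1],[-0.887,0.561,0.05,0,0,0,-1],[-0.887,0.561,0.1,0,0,0,-1]]]'
python3 - <<'E'
from h import *
ob()
for n,(y,x) in {"scene":(110,260),"top":(140,150)}.items():
    im=bot.capture(n); cv2.imwrite(f"pics/a_{n}.png",cv2.resize(im[y:y+130,x:x+130],None,fx=4.5,fy=4.5,interpolation=2)[:,:,::-1])
E
```

```text
time: 2.6
tool_pos: [513.7, 164.1, 205.7]
tcp_rot: [-3.141, -0.0, 1.755]
contact_force: [0.1, 0.8, 0.1]
grip_width: 91.8
2.6 [513.7 164.1 205.7] [-3.141 -0.     1.755] [0.1 0.8 0.1] 91.8 [ 0.17  0.39  1.52  0.    1.24 -1.59]
```

View pics/a_scene.png

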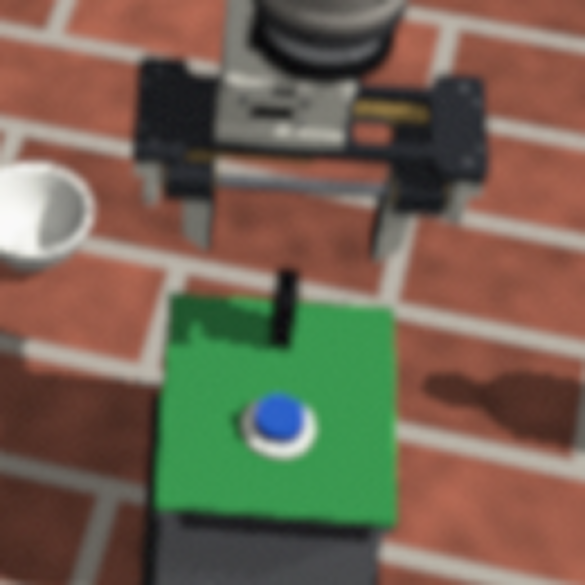

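View pics/a_top.png

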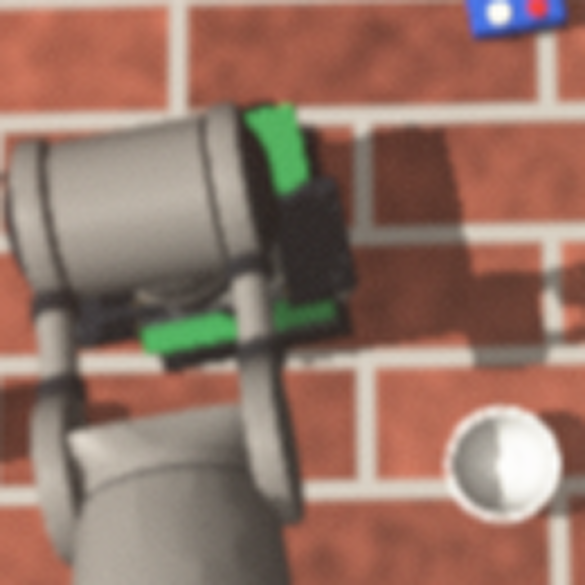

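```bash
python3 - <<'E'
from h import *
np.set_printoptions(precision=1,suppress=True)
q=(294/4.5+260,252/4.5+110)
p=onz("scene",[q],205.7)[0];f=onz("scene",[(288.5/4.5+260,275/4.5+110)],167)[0];b=onz("scene",[(279/4.5+260,414/4.5+110)],135)[0]
off=np.array([513.7,164.1,205.7])-p
print(p,off,"fin",f+off,"btn",b+off)
E
```

```text
[522.7 168.9 205.7] [-9.  -4.8 -0. ] fin [499.4 161.9 167. ] btn [577.8 175.3 135. ]
```

```bash
python3 -m inch '[[[0,-0.014,0.04,0,0,0,-1],[0,-0.014,0.1,0,0,0,-1],[0,-0.014,0.17,0,0,0,-1],[0,-0.014,0.23,0,0,0,-1],[0,-0.014,0.3,0,0,0,-1],[0,-0.014,0.35,0,0,0,-1],[0,-0.014,0.378,0,0,0,-1],[0,-0.014,0.378,0,0,0,-1],[0,-0.014,0.378,0,0,0,-0.4],[0,-0.014,0.378,0,0,0,0]]]'
python3 - <<'E'
from h import *
ob()
for n,(y,x) in {"scene":(110,260)}.items():
    im=bot.capture(n); cv2.imwrite(f"pics/b_{n}.png",cv2.resize(im[y:y+130,x:x+130],None,fx=4.5,fy=4.5,interpolation=2)[:,:,::-1])
E
```

```text
time: 3.95
tool_pos: [511.5, 163.7, 131.6]
tcp_rot: [3.141, -0.0, 1.756]
contact_force: [0.0, -0.1, -0.3]
grip_width: 76.4
3.95 [511.5 163.7 131.6] [ 3.141 -0.     1.756] [ 0.  -0.1 -0.3] 76.4 [ 0.17  0.46  1.63  0.    1.06 -1.59]
```

View pics/b_scene.png

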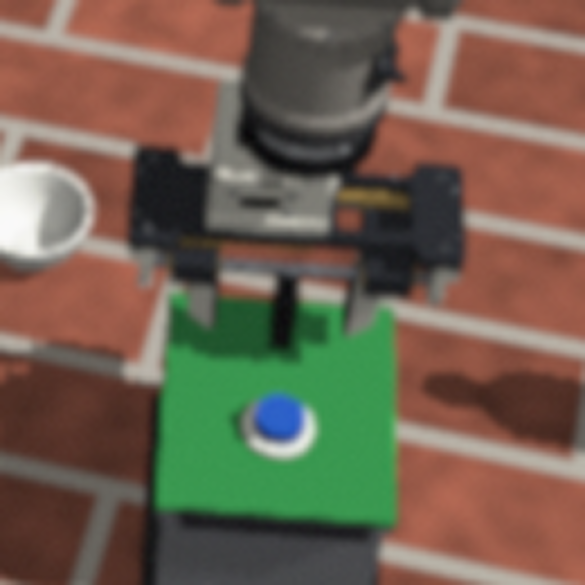

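The fingers straddle the fin: tips at about (207,325) and (355,332) in the crop, with the fin at about (283,333). It is centred to about 1 mm, so I'll close.

```bash
python3 -m inch '[[[0,0,0,0,0,0,0.2],[0,0,0,0,0,0,0.4],[0,0,0,0,0,0,0.55],[0,0,0,0,0,0,0.65],[0,0,0,0,0,0,0.75],[0,0,0,0,0,0,0.85],[0,0,0,0,0,0,1],[0,0,0,0,0,0,1],[0,0,0,0,0,0,1],[0,0,0,0,0,0,1]]]'
python3 - <<'E'
from h import *
ob()
a=np.radians(45)
for k in np.arange(.1,1.01,.1):
    t=k*a;c,s=np.cos(t),np.sin(t); print(k.round(1),((132*(1-c)+20*s)/200).round(3),((-132*s+20*(1-c))/200).round(3))
E
```

```text
time: 5.25
tool_pos: [510.8, 165.9, 131.1]
tcp_rot: [3.141, -0.003, 1.756]
contact_force: [-0.9, 10.2, 0.1]
grip_width: 13.6
5.25 [510.8 165.9 131.1] [ 3.141e+00 -3.000e-03  1.756e+00] [-0.9 10.2  0.1] 13.6 [ 0.17  0.46  1.63  0.    1.05 -1.59]
0.1 0.01 -0.051
0.2 0.024 -0.102
0.3 0.042 -0.151
0.4 0.063 -0.199
0.5 0.089 -0.245
0.6 0.117 -0.289
0.7 0.15 -0.33
0.8 0.185 -0.369
0.9 0.223 -0.405
1.0 0.264 -0.437
```

```bash
python3 -m inch '[[[0.012,0,0,0,0,0,1],[0.014,0.005,-0.026,0.05,0,0,1],[0.014,0.016,-0.076,0.15,0,0,1],[0.014,0.033,-0.127,0.25,0,0,1],[0.014,0.057,-0.187,0.37,0,0,1],[0.014,0.089,-0.245,0.5,0,0,1],[0.014,0.126,-0.302,0.63,0,0,1],[0.014,0.168,-0.35,0.75,0,0,1],[0.014,0.212,-0.395,0.87,0,0,1],[0.014,0.256,-0.43,0.98,0,0,1]]]'
python3 - <<'E'
from h import *
ob()
for n,(y,x) in {"scene":(90,250)}.items():
    im=bot.capture(n); cv2.imwrite(f"pics/c_{n}.png",cv2.resize(im[y:y+150,x:x+150],None,fx=4,fy=4,interpolation=2)[:,:,::-1])
E
```

```text
time: 6.5
tool_pos: [561.3, 175.4, 218.1]
tcp_rot: [-2.369, 0.001, 1.755]
contact_force: [0.7, -2.1, 1.9]
grip_width: 14.0
6.5 [561.3 175.4 218.1] [-2.369e+00  1.000e-03  1.755e+00] [ 0.7 -2.1  1.9] 14.0 [ 0.18  1.    0.58 -0.01  2.33 -1.58]
```

View pics/c_scene.png

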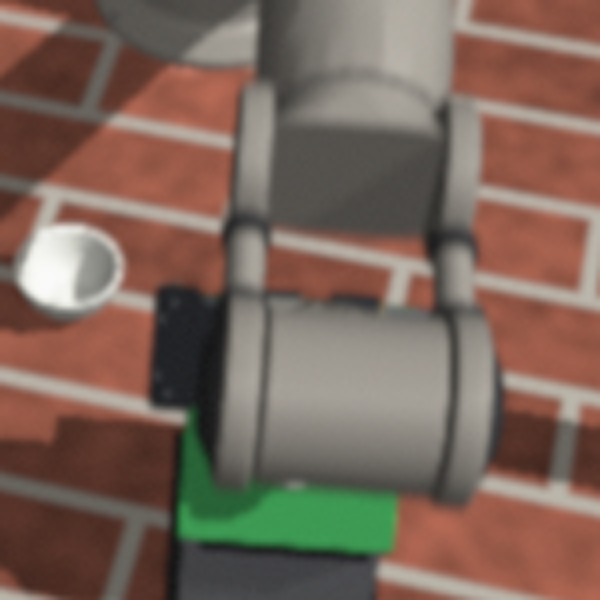

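```bash
python3 -m inch '[[[0,0,0,0,0,0,1],[0,0,0,0,0,0,0.6],[0,0,0,0,0,0,0.2],[0,0,0,0,0,0,-0.3],[0,0,0,0,0,0,-0.6],[0,0,0,0,0,0,-1],[0,0,0,0,0,0,-1],[0,0,-0.05,0,0,0,-1],[0,0,-0.15,0,0,0,-1],[0,0,-0.28,0,0,0,-1]]]'
python3 - <<'E'
from h import *
ob()
for n,(y,x) in {"scene":(90,250),"top":(130,140)}.items():
    im=bot.capture(n); cv2.imwrite(f"pics/d_{n}.png",cv2.resize(im[y:y+150,x:x+150],None,fx=4,fy=4,interpolation=2)[:,:,::-1])
E
```

```text
time: 7.8
tool_pos: [598.5, 182.8, 257.5]
tcp_rot: [-2.371, -0.0, 1.756]
contact_force: [2.0, 0.4, 0.7]
grip_width: 90.5
7.8 [598.5 182.8 257.5] [-2.371 -0.     1.756] [2.  0.4 0.7] 90.5 [ 0.18  1.17  0.11 -0.01  2.64 -1.59]
```

View pics/d_scene.png

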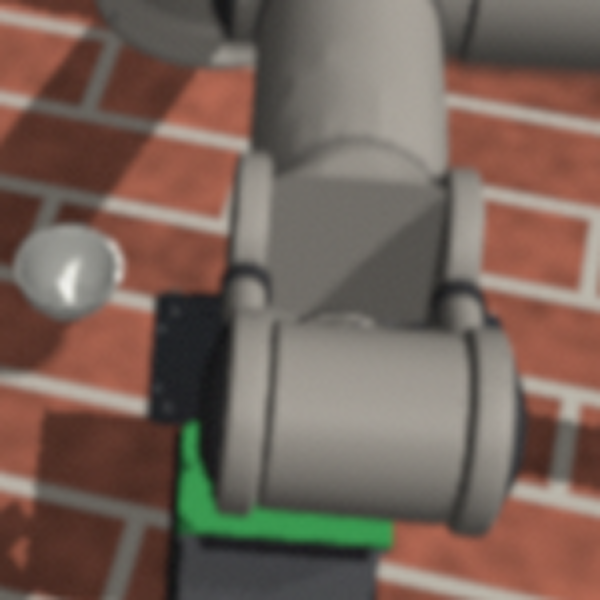

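View pics/d_top.png

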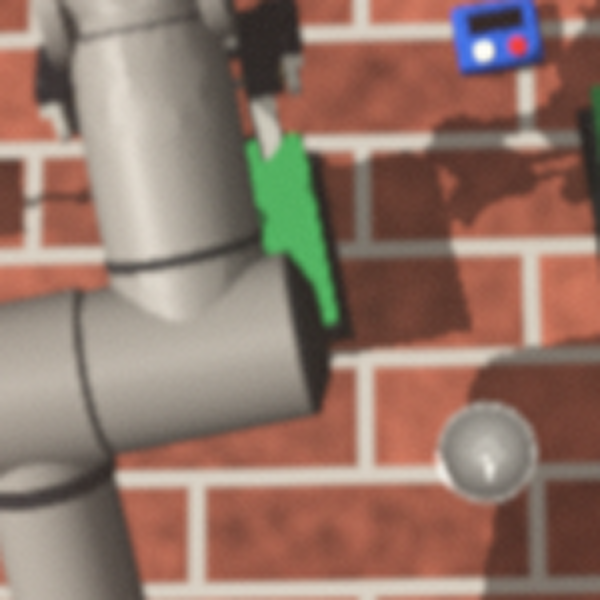

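In the top crop the lid's front corner, at (330,325) in the crop or pixel (222,211), is back where it was when shut. So the left lid seems to have sunk. I'll back off, straighten the tool and confirm with a clear view.

```bash
python3 - <<'E'
from h import *
plan([540,40,270],[np.pi,0,1.695])
E
```

```text
shift [-0.6476 -0.3579  0.246 ] turn [-0.9726  0.0295  0.0733]
```

```bash
python3 -m inch '[[[-0.03,-0.02,0.01,-0.05,0,0,-1],[-0.1,-0.06,0.04,-0.16,0,0.01,-1],[-0.18,-0.1,0.07,-0.28,0.01,0.02,-1],[-0.27,-0.15,0.1,-0.4,0.01,0.03,-1],[-0.36,-0.2,0.14,-0.53,0.02,0.04,-1],[-0.45,-0.25,0.17,-0.66,0.02,0.05,-1],[-0.54,-0.3,0.2,-0.79,0.03,0.06,-1],[-0.61,-0.34,0.23,-0.9,0.03,0.07,-1],[-0.648,-0.358,0.246,-0.973,0.03,0.073,-1],[-0.648,-0.358,0.246,-0.973,0.03,0.073,-1]]]'
python3 - <<'E'
from h import *
ob(); plan([565,-199.5,207],[np.pi,0,1.695])
im=bot.capture("scene"); cv2.imwrite("pics/e_scene.png",cv2.resize(im[90:270,140:380],None,fx=3,fy=3,interpolation=2)[:,:,::-1])
E
```

```text
time: 9.15
tool_pos: [535.5, 39.5, 270.6]
tcp_rot: [-3.135, -0.0, 1.694]
contact_force: [0.9, 1.1, 0.4]
grip_width: 91.8
9.15 [535.5  39.5 270.6] [-3.135 -0.     1.694] [0.9 1.1 0.4] 91.8 [-0.07  0.34  1.41 -0.    1.4  -1.76]
shift [-1.2041  0.0013  0.3176] turn [-0.0078 -0.0005 -0.0011]
```

View pics/e_scene.png

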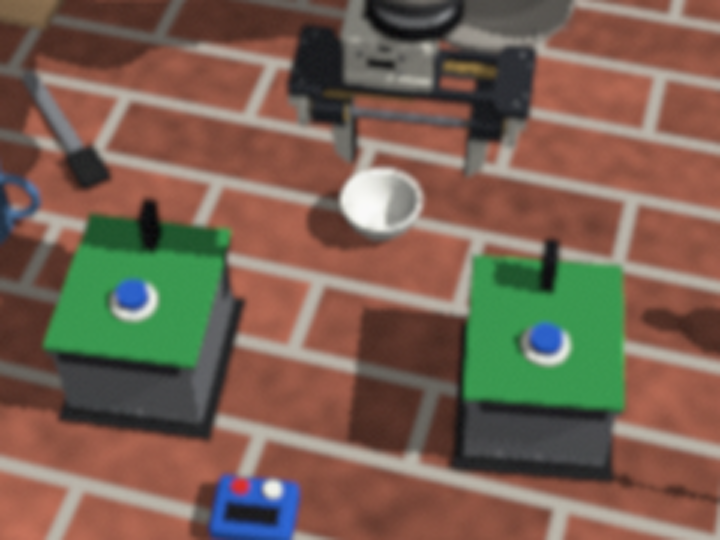

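The image-right lid (+y) is shut again, fin upright at (549,265), so that hinge is worn. Next is the other caddy.

```bash
python3 -m inch '[[[-0.08,0,0,-0.008,0,0,-1],[-0.2,0,0.03,-0.008,0,0,-1],[-0.33,0,0.07,-0.008,0,0,-1],[-0.46,0,0.12,-0.008,0,0,-1],[-0.6,0,0.17,-0.008,0,0,-1],[-0.73,0,0.21,-0.008,0,0,-1],[-0.85,0,0.25,-0.008,0,0,-1],[-0.93,0,0.28,-0.008,0,0,-1],[-0.98,0,0.3,-0.008,0,0,-1],[-1,0,0.318,-0.008,0,0,-1]]]'
python3 - <<'E'
from h import *
ob(); plan([565,-199.5,207],[np.pi,0,1.695])
im=bot.capture("scene"); cv2.imwrite("pics/f_scene.png",cv2.resize(im[90:220,140:270],None,fx=4.5,fy=4.5,interpolation=2)[:,:,::-1])
E
```

```text
time: 10.45
tool_pos: [563.1, -159.0, 207.0]
tcp_rot: [3.141, -0.0, 1.695]
contact_force: [-0.3, 0.7, -1.0]
grip_width: 91.6
10.45 [ 563.1 -159.   207. ] [ 3.141 -0.     1.695] [-0.3  0.7 -1. ] 91.6 [-0.41  0.47  1.38  0.    1.29 -2.1 ]
shift [-0.2019 -0.0156 -0.0003] turn [ 0.0012 -0.0005  0.0002]
```

View pics/f_scene.png

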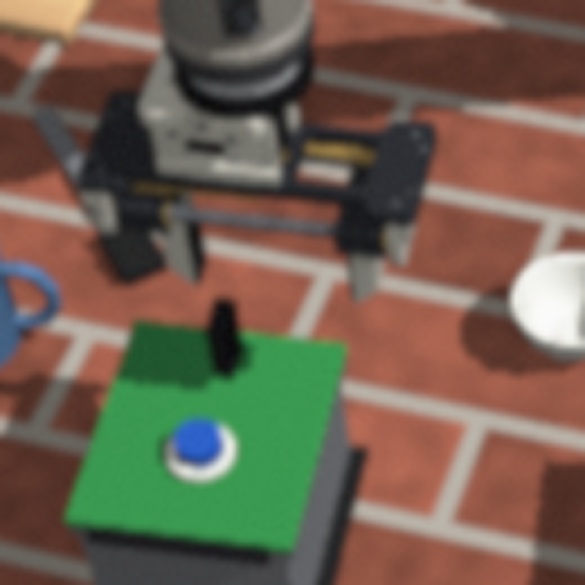

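```bash
python3 - <<'E'
from h import *
np.set_printoptions(precision=1,suppress=True)
p=onz("scene",[(275/4.5+140,289/4.5+90)],207)[0];off=np.array([563.1,-159,207])-p
for c,z in(((223,305),167),((198,441),135)):
    f=onz("scene",[(c[0]/4.5+140,c[1]/4.5+90)],z)[0];print(off,f+off)
E
```

```text
[-9.  -2.1  0. ] [ 552.1 -201.7  167. ]
[-9.  -2.1  0. ] [ 632.7 -191.2  135. ]
```

```bash
python3 -m inch '[[[-0.1,-0.008,0,0,0,0,-1],[-0.2,-0.014,0,0,0,0,-1],[-0.2,-0.014,0.05,0,0,0,-1],[-0.2,-0.014,0.12,0,0,0,-1],[-0.2,-0.014,0.2,0,0,0,-1],[-0.2,-0.014,0.28,0,0,0,-0.6],[-0.2,-0.014,0.35,0,0,0,-0.3],[-0.2,-0.014,0.38,0,0,0,0],[-0.2,-0.014,0.38,0,0,0,0.2],[-0.2,-0.014,0.38,0,0,0,0.3]]]'
python3 - <<'E'
from h import *
ob()
im=bot.capture("scene"); cv2.imwrite("pics/g1_scene.png",cv2.resize(im[90:220,140:270],None,fx=4.5,fy=4.5,interpolation=2)[:,:,::-1])
E
```

```text
time: 11.75
tool_pos: [565.6, -198.9, 131.9]
tcp_rot: [3.14, 0.0, 1.695]
contact_force: [0.9, 0.5, -0.1]
grip_width: 46.4
11.75 [ 565.6 -198.9  131.9] [3.14  0.    1.695] [ 0.9  0.5 -0.1] 46.4 [-0.47  0.56  1.44  0.    1.14 -2.16]
```

View pics/g1_scene.png

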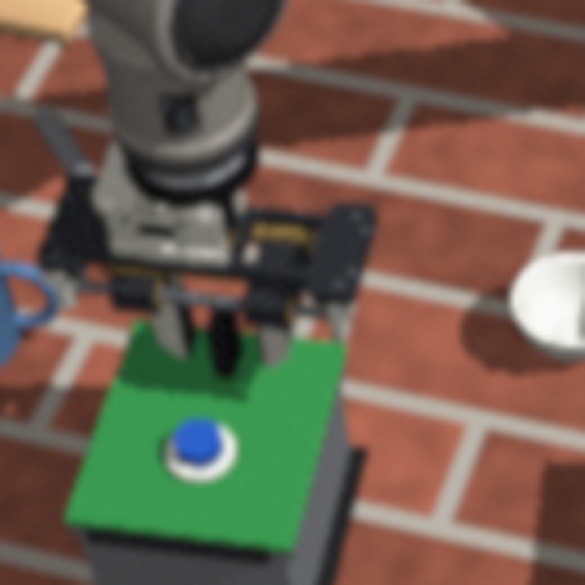

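Centred: the finger inner edges are at about 192 and 262 in the crop and the fin is at about 226. Closing.

```bash
python3 -m inch '[[[0,0,0,0,0,0,0.4],[0,0,0,0,0,0,0.5],[0,0,0,0,0,0,0.6],[0,0,0,0,0,0,0.7],[0,0,0,0,0,0,0.8],[0,0,0,0,0,0,0.9],[0,0,0,0,0,0,1],[0,0,0,0,0,0,1],[0,0,0,0,0,0,1],[0,0,0,0,0,0,1]]]'
```

```text
time: 13.05
tool_pos: [565.6, -201.3, 131.4]
tcp_rot: [3.14, 0.004, 1.695]
contact_force: [1.7, -9.5, -1.5]
grip_width: 13.5
```

Before lifting here I should check reach. The other lift came near q3's lower limit, and this caddy is about 65 mm further out. I'll fit the arm's planar kinematics from the logged poses.

```bash
cat > kin.py <<'E'
from h import *
from scipy.optimize import least_squares
D=[([229.46,471.81,226.13],[.972,.3426,1.5249,1.2754]),([371.4,317.3,226.4],[.55,.28,1.62,1.25]),([513.7,164.1,205.7],[.17,.39,1.52,1.24]),([511.5,163.7,131.6],[.17,.46,1.63,1.06]),([561.3,175.4,218.1],[.18,1.0,.58,2.33]),([598.5,182.8,257.5],[.18,1.17,.11,2.64]),([535.5,39.5,270.6],[-.07,.34,1.41,1.4]),([563.1,-159,207],[-.41,.47,1.38,1.29]),([565.6,-198.9,131.9],[-.47,.56,1.44,1.14])]
o=bot.get_obs(); D.append((o['tool_pos'],o['joint_positions'][[0,1,2,4]]))
def fk(p,q2,q3,q5):
    A,B,C,E,T,U,z0=p;a=q2+q3;S=a+q5
    return np.array([A*np.sin(q2)+B*np.cos(q2)+C*np.sin(a)+E*np.cos(a)+T*np.sin(S)+U*np.cos(S), z0+A*np.cos(q2)-B*np.sin(q2)+C*np.cos(a)-E*np.sin(a)+T*np.cos(S)-U*np.sin(S)])
def res(p): return np.concatenate([fk(p,*q[1:])-[X[0]*np.cos(q[0])+X[1]*np.sin(q[0]),X[2]] for X,q in D])
f=least_squares(res,[350,0,300,50,200,0,250]);P=f.x
E
python3 - <<'E'
from kin import *
np.set_printoptions(precision=3,suppress=True)
print(P,np.abs(f.fun).max())
o=bot.get_obs();X=o['tool_pos'];yaw=.124;xc=np.array([np.cos(yaw),np.sin(yaw)])
import itertools
for th in (.6,.7,.785):
  for ti in (0.0,.2,.4,.6,.785):
    # grasp point position by arc; lid coords (132,38)
    c,s=np.cos(th),np.sin(th); gx=132-132*c+38*s; gz=111+132*s+38*c
    tx=gx-19*np.sin(ti); tz=gz-19*np.cos(ti)
    w=np.array([564,-201])+xc*tx; 
    q1=np.arctan2(w[1],w[0])-np.arcsin(75/np.hypot(*w)); r=w@[np.cos(q1),np.sin(q1)]
    out=[]
    for ret in(0,50,80):
      rr=r+ret*np.sin(ti);zz=tz+ret*np.cos(ti);S=np.pi+ti
      g=least_squares(lambda q:fk(P,q[0],q[1],S-q[0]-q[1])-[rr,zz],[.8,.8],bounds=([-.77,.04],[2.02,2.7]))
      out.append((ret,g.x.round(2).tolist(),round(S-g.x.sum(),2),round(g.cost**.5,1)))
    print(th,ti,out)
E
```

```text
[507.177   7.655 378.262  45.07  314.912   6.203 221.098] 2.6034183642852895
0.6 0.0 [(0, [0.58, 1.22], np.float64(1.34), np.float64(0.0)), (50, [0.55, 1.14], np.float64(1.46), np.float64(0.0)), (80, [0.53, 1.08], np.float64(1.53), np.float64(0.0))]
0.6 0.2 [(0, [0.7, 1.02], np.float64(1.63), np.float64(0.0)), (50, [0.7, 0.89], np.float64(1.76), np.float64(0.0)), (80, [0.71, 0.79], np.float64(1.84), np.float64(0.0))]
0.6 0.4 [(0, [0.84, 0.8], np.float64(1.91), np.float64(0.0)), (50, [0.88, 0.59], np.float64(2.07), np.float64(0.0)), (80, [0.92, 0.43], np.float64(2.19), np.float64(0.0))]
0.6 0.6 [(0, [0.99, 0.55], np.float64(2.2), np.float64(0.0)), (50, [1.12, 0.16], np.float64(2.46), np.float64(0.0)), (80, [1.15, 0.04], np.float64(2.55), np.float64(13.3))]
0.6 0.785 [(0, [1.16, 0.28], np.float64(2.49), np.float64(0.0)), (50, [1.23, 0.04], np.float64(2.65), np.float64(20.9)), (80, [1.22, 0.04], np.float64(2.67), np.float64(39.3))]
0.7 0.0 [(0, [0.59, 1.18], np.float64(1.38), np.float64(0.0)), (50, [0.56, 1.09], np.float64(1.49), np.float64(0.0)), (80, [0.55, 1.03], np.float64(1.56), np
[... 887 characters left out ...]
5 0.2 [(0, [0.73, 0.91], np.float64(1.7), np.float64(0.0)), (50, [0.74, 0.76], np.float64(1.83), np.float64(0.0)), (80, [0.76, 0.66], np.float64(1.93), np.float64(0.0))]
0.785 0.4 [(0, [0.88, 0.67], np.float64(1.99), np.float64(0.0)), (50, [0.94, 0.42], np.float64(2.18), np.float64(0.0)), (80, [1.03, 0.16], np.float64(2.35), np.float64(0.0))]
0.785 0.6 [(0, [1.06, 0.37], np.float64(2.31), np.float64(0.0)), (50, [1.16, 0.04], np.float64(2.54), np.float64(12.4)), (80, [1.15, 0.04], np.float64(2.56), np.float64(29.5))]
0.785 0.785 [(0, [1.25, 0.04], np.float64(2.64), np.float64(6.1)), (50, [1.22, 0.04], np.float64(2.66), np.float64(36.6)), (80, [1.21, 0.04], np.float64(2.68), np.float64(55.1))]
```

A full 45° tool tilt is out of reach there. I'll tilt the tool only about 0.45 rad and let the fin pivot between the pads while the grasp point follows the arc.

```bash
python3 - <<'E'
import numpy as np
for k in (.05,.15,.25,.37,.5,.63,.75,.87,.97,1.03):
    th=k*np.pi/4;t=.57*th;c,s=np.cos(th),np.sin(th)
    print(k,((132*(1-c)+39*s-19*np.sin(t))/200).round(3),((-(132*s+39*c-39)+19*(np.cos(t)-1))/200).round(3),(.57*k).__round__(3))
E
```

```text
0.05 0.006 -0.026 0.028
0.15 0.021 -0.076 0.085
0.25 0.04 -0.126 0.142
0.37 0.068 -0.182 0.211
0.5 0.104 -0.24 0.285
0.63 0.145 -0.294 0.359
0.75 0.188 -0.339 0.427
0.87 0.235 -0.38 0.496
0.97 0.277 -0.41 0.553
1.03 0.303 -0.427 0.587
```

```bash
python3 -m inch '[[[-0.012,0.006,-0.026,0.028,0,0,1],[-0.012,0.021,-0.076,0.085,0,0,1],[-0.012,0.04,-0.126,0.142,0,0,1],[-0.012,0.068,-0.182,0.211,0,0,1],[-0.012,0.104,-0.24,0.285,0,0,1],[-0.012,0.145,-0.294,0.359,0,0,1],[-0.012,0.188,-0.339,0.427,0,0,1],[-0.012,0.235,-0.38,0.496,0,0,1],[-0.012,0.277,-0.41,0.553,0,0,1],[-0.012,0.303,-0.427,0.587,0,0,1]]]'
python3 - <<'E'
from h import *
ob()
im=bot.capture("scene"); cv2.imwrite("pics/h_scene.png",cv2.resize(im[80:230,120:270],None,fx=4,fy=4,interpolation=2)[:,:,::-1])
E
```

```text
time: 14.3
tool_pos: [624.3, -193.9, 215.2]
tcp_rot: [-2.674, -0.001, 1.694]
contact_force: [-6.8, -2.0, -4.7]
grip_width: 14.0
14.3 [ 624.3 -193.9  215.2] [-2.674e+00 -1.000e-03  1.694e+00] [-6.8 -2.  -4.7] 14.0 [-0.32  0.92  0.61 -0.22  2.03 -2.07]
```

View pics/h_scene.png

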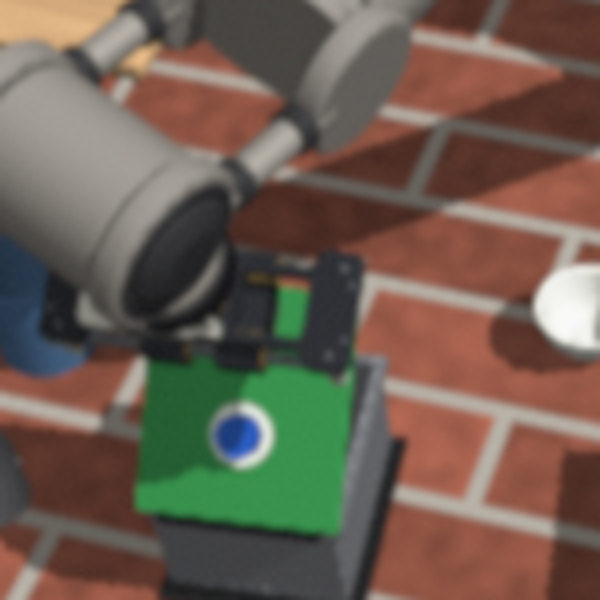

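```bash
python3 -m inch '[[[0,0,0,0,0,0,0.8],[0,0,0,0,0,0,0.4],[0,0,0,0,0,0,0],[0,0,0,0,0,0,-0.5],[0,0,0,0,0,0,-1],[0,0,0,0,0,0,-1],[0,0,0,0,0,0,-1],[0,0,-0.06,0,0,0,-1],[0,0,-0.16,0,0,0,-1],[0,-0.03,-0.27,0,0,0,-1]]]'
python3 - <<'E'
from h import *
ob()
im=bot.capture("scene"); cv2.imwrite("pics/i_scene.png",cv2.resize(im[80:230,120:270],None,fx=4,fy=4,interpolation=2)[:,:,::-1])
E
```

```text
time: 15.6
tool_pos: [644.1, -191.2, 267.9]
tcp_rot: [-2.681, -0.001, 1.695]
contact_force: [0.9, -0.3, -0.4]
grip_width: 91.3
15.6 [ 644.1 -191.2  267.9] [-2.681e+00 -1.000e-03  1.695e+00] [ 0.9 -0.3 -0.4] 91.3 [-0.31  0.98  0.34 -0.24  2.23 -2.12]
```

View pics/i_scene.png

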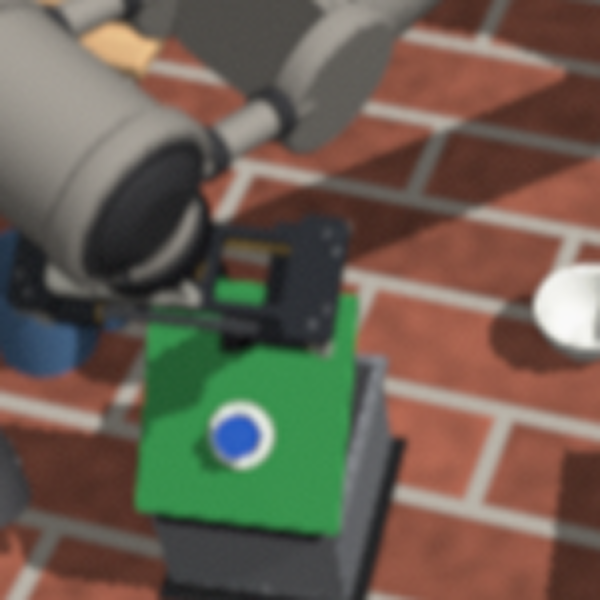

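The lid has stayed half-open with the gripper off it. The button at (238,436) in the crop hasn't moved between the two pictures. I'll go up and back toward the worn caddy.

```bash
python3 - <<'E'
from h import *
plan([620,-191,315],[np.pi,0,1.756])
plan([600,-30,300],[np.pi,0,1.756])
E
```

```text
shift [ 0.0162 -0.2063 -0.143 ] turn [-0.5811 -0.0158 -0.0763]
shift [ 0.8275 -0.1731 -0.0771] turn [-0.5811 -0.0158 -0.0763]
```

```bash
python3 -m inch '[[[0,-0.05,-0.05,-0.04,0,0,-1],[0.01,-0.12,-0.1,-0.1,0,-0.01,-1],[0.02,-0.19,-0.15,-0.17,0,-0.02,-0.5],[0.06,-0.21,-0.16,-0.25,0,-0.03,0],[0.18,-0.205,-0.15,-0.34,-0.01,-0.04,0.5],[0.32,-0.2,-0.13,-0.42,-0.01,-0.05,1],[0.47,-0.19,-0.11,-0.49,-0.01,-0.06,1],[0.62,-0.18,-0.09,-0.55,-0.015,-0.07,1],[0.76,-0.173,-0.08,-0.581,-0.016,-0.076,1],[0.828,-0.173,-0.077,-0.581,-0.016,-0.076,1]]]'
python3 - <<'E'
from h import *
ob(); plan([583,179,200],[np.pi,0,1.756])
im=bot.capture("scene"); cv2.imwrite("pics/j_scene.png",cv2.resize(im[90:270,120:380],None,fx=3,fy=3,interpolation=2)[:,:,::-1])
E
```

```text
time: 16.9
tool_pos: [598.7, -28.8, 297.1]
tcp_rot: [-3.138, -0.002, 1.756]
contact_force: [0.5, 0.2, 0.0]
grip_width: 16.2
16.9 [598.7 -28.8 297.1] [-3.138e+00 -2.000e-03  1.756e+00] [0.5 0.2 0. ] 16.2 [-0.18  0.45  1.17  0.    1.53 -1.93]
shift [1.0347 0.1164 0.4869] turn [-0.0043 -0.0022  0.0005]
```

View pics/j_scene.png

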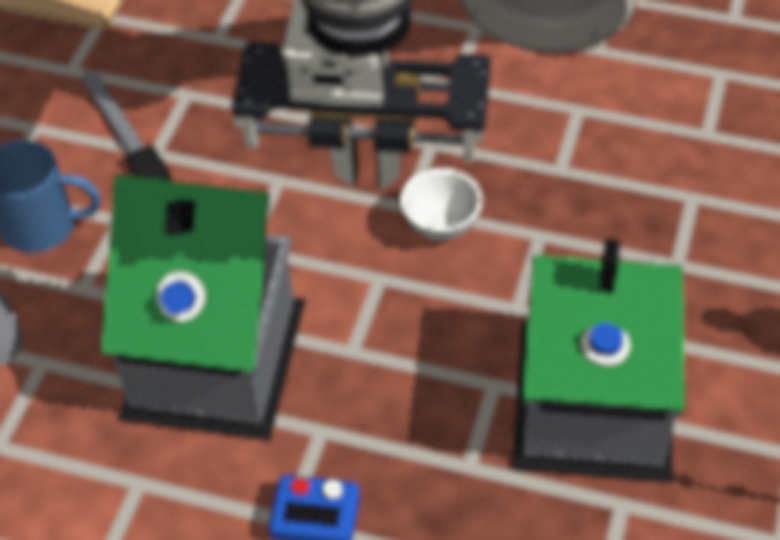

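```bash
python3 -m inch '[[[0.07,0.01,0,0,0,0,1],[0.2,0.03,0.03,0,0,0,1],[0.34,0.05,0.08,0,0,0,1],[0.48,0.06,0.15,0,0,0,1],[0.62,0.08,0.22,0,0,0,1],[0.75,0.09,0.3,0,0,0,1],[0.86,0.1,0.38,0,0,0,1],[0.94,0.11,0.46,0,0,0,1],[0.98,0.116,0.52,0,0,0,1],[1,0.116,0.57,0,0,0,1]]]'
python3 - <<'E'
from h import *
ob(); plan([583,179,155],[np.pi,0,1.756])
im=bot.capture("scene"); cv2.imwrite("pics/k_scene.png",cv2.resize(im[130:240,280:370],None,fx=6,fy=5.4,interpolation=2)[:,:,::-1])
im=bot.capture("top"); cv2.imwrite("pics/k_top.png",cv2.resize(im[140:230,150:240],None,fx=6,fy=6,interpolation=2)[:,:,::-1])
E
```

```text
time: 18.2
tool_pos: [585.2, 171.0, 182.4]
tcp_rot: [-3.138, -0.001, 1.756]
contact_force: [0.1, -0.5, 0.3]
grip_width: 0.4
18.2 [585.2 171.  182.4] [-3.138e+00 -1.000e-03  1.756e+00] [ 0.1 -0.5  0.3] 0.4 [ 0.16  0.53  1.34  0.    1.27 -1.6 ]
shift [ 0.041  -0.0028  0.1372] turn [-0.0047 -0.0018 -0.0003]
```

View pics/k_scene.png

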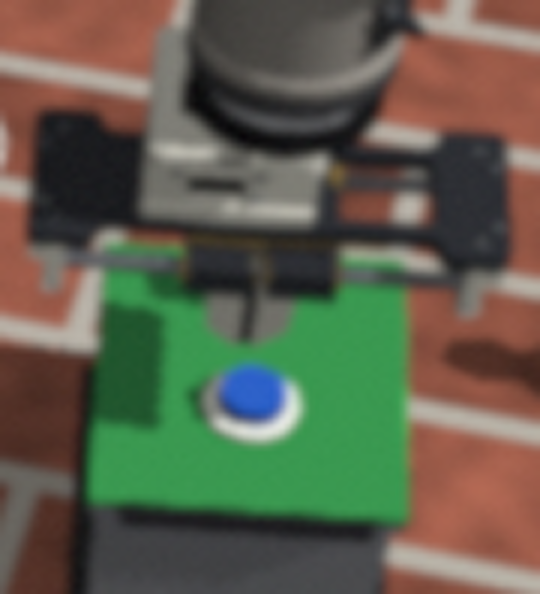

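View pics/k_top.png

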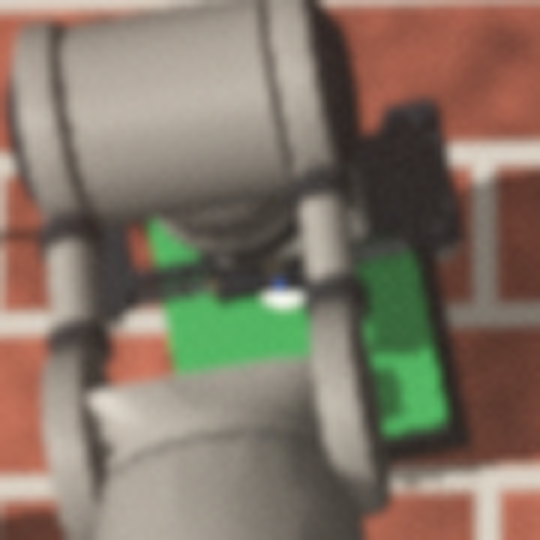

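```bash
python3 - <<'E'
from h import *
np.set_printoptions(precision=1,suppress=True)
q=bot.camera_params("scene")
T=np.array([585.2,171,182.4]);xc=np.array([.983,.184,0])
for d in(0,9.5):
    X=q['R']@(T+d*xc)+q['t'];u=X[0]/X[2]*q['fx']+q['cx'];v=X[1]/X[2]*q['fy']+q['cy'];print(d,(u-280)*6,(v-130)*5.4)
im=cv2.imread("pics/j_scene.png")
print("btn",onz("scene",[(251/6+280,391/5.4+130)],135),"ringcentre",onz("scene",[(253/6+280,405/5.4+130)],119.5))
E
```

```text
0 242.32517191968077 324.3283470064848
9.5 241.9026228112201 340.3413982164352
btn [[588.1 180.  135. ]] ringcentre [[585.  181.7 119.5]]
```

```bash
python3 -m inch '[[[0.015,0.003,0.02,0.004,0.002,0,1],[0.03,0.006,0.06,0.004,0.002,0,1],[0.037,0.007,0.1,0.004,0.002,0,1],[0.037,0.007,0.14,0.004,0.002,0,1],[0.037,0.007,0.17,0.004,0.002,0,1],[0.037,0.007,0.19,0.004,0.002,0,1],[0.037,0.007,0.2,0.004,0.002,0,1],[0.037,0.007,0.206,0.004,0.002,0,1],[0.037,0.007,0.21,0.004,0.002,0,1],[0.037,0.007,0.21,0.004,0.002,0,1]]]'
python3 - <<'E'
from h import *
ob()
im=bot.capture("scene"); cv2.imwrite("pics/l_scene.png",cv2.resize(im[130:240,280:370],None,fx=6,fy=5.4,interpolation=2)[:,:,::-1])
E
```

```text
time: 19.55
tool_pos: [585.0, 178.5, 141.3]
tcp_rot: [-3.135, -0.003, 1.756]
contact_force: [0.3, -0.2, 0.1]
grip_width: 0.2
19.55 [585.  178.5 141.3] [-3.135e+00 -3.000e-03  1.756e+00] [ 0.3 -0.2  0.1] 0.2 [ 0.17  0.58  1.39  0.    1.19 -1.59]
```

View pics/l_scene.png

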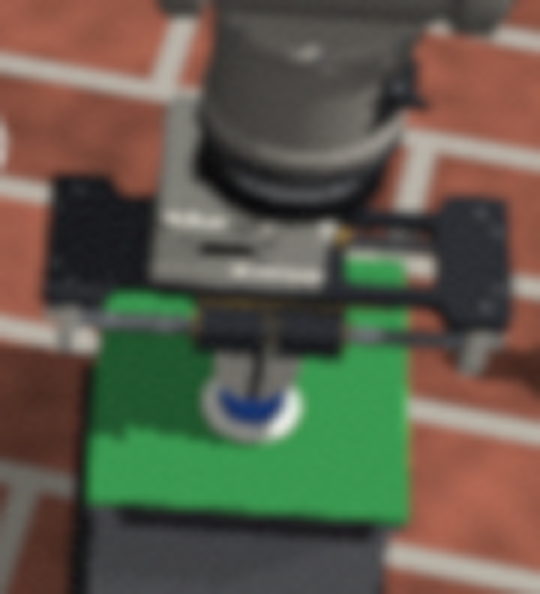

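The fingertips sit over the button: seam at (254,397), button centre about (251,391). I'll press in small steps.

```bash
python3 -m inch '[[[0,0.005,0.005,-0.008,-0.004,0,1],[0,0.005,0.012,-0.008,-0.004,0,1],[0,0.005,0.018,-0.008,-0.004,0,1],[0,0.005,0.024,-0.008,-0.004,0,1],[0,0.005,0.03,-0.008,-0.004,0,1],[0,0.005,0.035,-0.008,-0.004,0,1],[0,0.005,0.04,-0.008,-0.004,0,1],[0,0.005,0.045,-0.008,-0.004,0,1],[0,0.005,0.045,-0.008,-0.004,0,1],[0,0.005,0.045,-0.008,-0.004,0,1]]]'
```

```text
time: 20.85
tool_pos: [585.9, 178.7, 133.0]
tcp_rot: [3.141, -0.0, 1.756]
contact_force: [-2.0, -1.4, 6.3]
grip_width: 0.5
```

```bash
python3 -m inch '[[[0,0,0.002,0,0,0,1],[0,0,0.004,0,0,0,1],[0,0,0.006,0,0,0,1],[0,0,0.008,0,0,0,1],[0,0,0.01,0,0,0,1],[0,0,0.012,0,0,0,1],[0,0,0.014,0,0,0,1],[0,0,0.015,0,0,0,1],[0,0,0.015,0,0,0,1],[0,0,0.015,0,0,0,1]]]'
```

```text
time: 22.1
tool_pos: [586.0, 178.7, 130.5]
tcp_rot: [3.141, 0.0, 1.756]
contact_force: [-3.4, -1.3, 8.4]
grip_width: -0.0
```

```bash
python3 -m inch '[[[0,0,0.002,0,0,0,1],[0,0,0.004,0,0,0,1],[0,0,0.006,0,0,0,1],[0,0,0.008,0,0,0,1],[0,0,0.01,0,0,0,1],[0,0,0.012,0,0,0,1],[0,0,0.014,0,0,0,1],[0,0,0.015,0,0,0,1],[0,0,0.015,0,0,0,1],[0,0,0.015,0,0,0,1]]]'
```

```text
time: 23.35
tool_pos: [586.0, 178.7, 127.5]
tcp_rot: [3.141, -0.0, 1.756]
contact_force: [-3.3, -0.7, 9.6]
grip_width: 0.6
```

```bash
python3 -m inch '[[[0,0,0.002,0,0,0,1],[0,0,0.004,0,0,0,1],[0,0,0.006,0,0,0,1],[0,0,0.008,0,0,0,1],[0,0,0.01,0,0,0,1],[0,0,0.012,0,0,0,1],[0,0,0.014,0,0,0,1],[0,0,0.015,0,0,0,1],[0,0,0.015,0,0,0,1],[0,0,0.015,0,0,0,1]]]'
```

```text
time: 24.6
tool_pos: [586.0, 178.7, 124.6]
tcp_rot: [3.141, 0.0, 1.756]
contact_force: [-4.3, -0.8, 10.2]
grip_width: 0.3
```

```bash
python3 -m inch '[[[0,0,0.002,0,0,0,1],[0,0,0.004,0,0,0,1],[0,0,0.006,0,0,0,1],[0,0,0.008,0,0,0,1],[0,0,0.01,0,0,0,1],[0,0,0.01,0,0,0,1],[0,0,0.01,0,0,0,1],[0,0,0.01,0,0,0,1],[0,0,0.01,0,0,0,1],[0,0,0.01,0,0,0,1]]]'
```

```text
time: 25.85
tool_pos: [586.0, 178.8, 123.3]
tcp_rot: [3.14, 0.0, 1.756]
contact_force: [-4.6, -0.7, 13.9]
grip_width: 0.4
```

```bash
python3 -m inch '[[[0,0,0.002,0,0,0,1],[0,0,0.004,0,0,0,1],[0,0,0.006,0,0,0,1],[0,0,0.008,0,0,0,1],[0,0,0.01,0,0,0,1],[0,0,0.01,0,0,0,1],[0,0,0.01,0,0,0,1],[0,0,0.01,0,0,0,1],[0,0,0.01,0,0,0,1],[0,0,0.01,0,0,0,1]]]'
```

```text
time: 27.1
tool_pos: [586.0, 178.7, 122.0]
tcp_rot: [3.14, 0.0, 1.756]
contact_force: [-6.2, -0.9, 16.3]
grip_width: 0.5
```

The force now climbs steeply (10.2 → 13.9 → 16.3 N) after the sliding plateau, so the button is seated and still under 20 N. Lifting off.

```bash
python3 -m inch '[[[0,0,-0.02,0,0,0,1],[0,0,-0.05,0,0,0,1],[0,0,-0.1,0,0,0,1],[0,0,-0.2,0,0,0,1],[0,0,-0.32,0,0,0,1],[0,0,-0.45,0,0,0,1],[0,0,-0.55,0,0,0,1],[-0.15,-0.1,-0.6,0,0,0,1],[-0.3,-0.3,-0.62,0,0,0,1],[-0.45,-0.5,-0.62,0,0,0,1]]]'
python3 -m inch '[[[0,-0.15,0,0,0,0,1],[0,-0.3,0,0,0,0,1],[0,-0.45,0,0,0,0,1],[0,-0.5,0,0,0,0,1],[0,-0.5,0,0,0,0,1],[0,-0.5,0,0,0,0,1],[0,-0.5,0,0,0,0,1],[0,-0.5,0,0,0,0,1],[0,-0.5,0,0,0,0,1],[0,-0.5,0,0,0,0,1]]]'
python3 - <<'E'
from h import *
np.set_printoptions(precision=1,suppress=True)
im=bot.capture("scene"); cv2.imwrite("pics/m_scene.png",cv2.resize(im[90:270,120:380],None,fx=3,fy=3,interpolation=2)[:,:,::-1])
for c,s,m in blobs(im,(105,150,60),(130,255,255),15): print(c,s)
t=bot.capture("top"); cv2.imwrite("pics/m_top.png",cv2.resize(t[120:250,150:410],None,fx=3,fy=3,interpolation=2)[:,:,::-1])
for c,s,m in blobs(t,(105,150,60),(130,255,255),15): print("top",c,s[4])
E
```

```text
time: 28.35
tool_pos: [503.5, 70.9, 243.6]
tcp_rot: [3.141, 0.0, 1.756]
contact_force: [0.3, -0.7, 0.7]
grip_width: 0.5
time: 29.6
tool_pos: [405.9, 53.5, 243.3]
tcp_rot: [-3.141, -0.0, 1.756]
contact_force: [0.8, 0.8, 0.2]
grip_width: 0.4
[178.6 188.8] [174 185  10   9  68]
[321.3 203.5] [317 201   9   6  46]
[224.5 261.5] [210 249  29  23 382]
top [271.9 136.6] 41
top [255.7 139.2] 43
top [264.7 141.2] 24
top [310.9 153.1] 34
top [197.2 184.2] 31
```

View pics/m_scene.png

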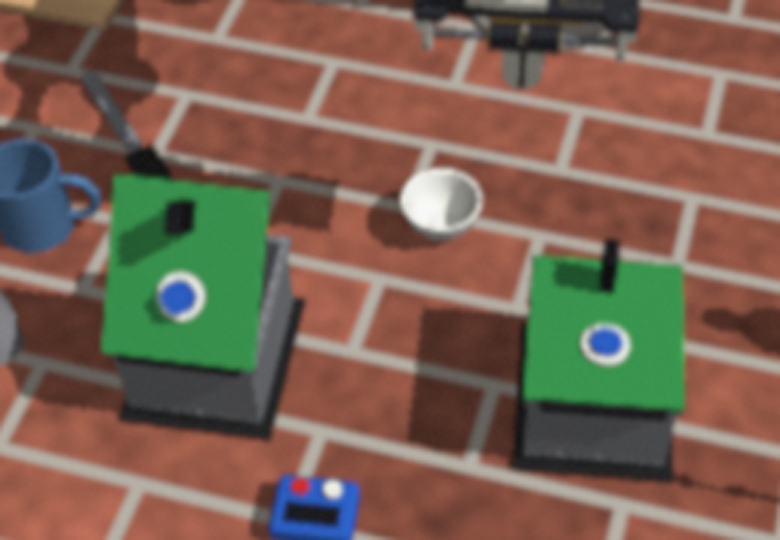

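View pics/m_top.png

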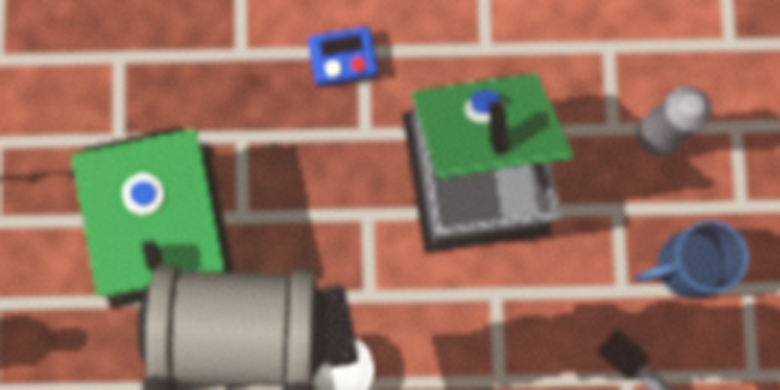

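```bash
python3 - <<'E'
from h import *
np.set_printoptions(precision=1,suppress=True)
a=cv2.imread("pics/scene0.png")[:,:,::-1].copy(); b=bot.capture("scene")
for im in(a,b):
    col=im[194:214,319:324].astype(float).mean(1); d=col[:,2]-col[:,0]   # blue minus red profile
    print(d.round(0).astype(int))
q=bot.camera_params("scene")
for z in(127,135):
  for d in(-15,15):
    X=q['R']@np.array([585+d,179,z])+q['t'];print(z,d,(X[1]/X[2]*q['fy']+q['cy']).round(2))
print("open btn",tri((178.6,188.8),(310.9,153.1)))
for u,v in (((120+113/3,90+177/3),(150+571/3,120+156/3)),((120+269/3,90+190/3),(150+437/3,120+176/3))): print("front corner",tri(u,v))
E
```

```text
[ 21  23  37  80 124 146 151 151 151 151 149 142 113  55  17   1  -4  -1
  10  20]
[ 22  21  18  17  27  55 100 142 153 154 154 153 142  95  36   4  -4  -1
  10  21]
127 -15 198.73
127 15 207.61
135 -15 196.97
135 15 205.88
open btn (array([ 667.9, -189.3,  164.8]), np.float64(0.5396402248161696))
front corner (array([ 594.7, -270. ,  218.4]), np.float64(0.4781396577393718))
front corner (array([ 575.8, -131.5,  222.5]), np.float64(3.0540094098424393))
```

The pressed button's top edge moved down 2.5 px in the scene view; the full 8 mm predicts at least 1.8 px. The open lid's front edge triangulates to about 220 mm, which is about 0.8 rad once I allow for the roughly 7 mm low bias. Handing in.

```bash
python3 -c "
from h import *
ob(); print(bot.close_job())"
```

```text
29.75 [405.9  53.5 243.3] [-3.141 -0.     1.756] [ 0.1 -0.4 -0.1] 0.3 [-0.06  0.11  1.78  0.    1.25 -1.81]
the job is handed in; nothing more can be done
None
```

I found the worn hinge, left the sound lid standing half-open, then pushed the worn lid's blue button fully in. I handed the job in at about 30 s.

- **Worn lid:** I lifted the lid on the robot's left (+y) by its fin to about 0.77 rad and let go. It was shut again within about a second, so that hinge is the worn one.
- **Sound lid:** I lifted the right-hand lid (−y) by its fin and let go, and it stayed up. In the last pictures, about 15 s later, it was still standing at about 0.8 rad with its button untouched.
- **Button press:** I pressed the worn lid's button in small steps. The force held near 10 N while it slid, then rose to 16.3 N vertical (about 17.5 N in total) once it bottomed out, below the 20 N limit. These are end-of-step readings only. Afterwards its top edge sat 2.5 px lower in the scene view, where 8 mm predicts about 1.8 px, so I take it as fully in.
- **Surroundings:** I saw nothing else moved in the last views, though the arm hid part of the ramekin from above and the sauce bottle was outside the crops I looked at. The gripper is well clear.

**Checks that disagreed:**
- **Camera heights:** heights found from the two cameras together came out about 7 mm low, so I used the given heights instead.
- **Grips off centre:** both grips were about 2 mm off centre sideways. This gave a side force of about 10 N, which I relieved during the lifts.
- **Tool tilt:** the arm could not reach far enough to tilt fully with the right-hand lid, so I let the fin pivot between the pads.

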